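# Release the ratchet clamp and take the opened tin out

### The arm

A 6-joint arm with a two-finger parallel gripper is mounted at the origin on a cart in front of the work surface, level with it; the furniture and walls round the work are solid. World frame = base frame: x ahead of the robot, y to its left, z up, the work surface at z = 0. Lengths are in m, angles in degrees, forces in N, time in s.
With the tool pointing down it reaches from about 0.375 to 0.9 m from the base axis. Payload 3.1 kg.
Tool frame: the origin (TCP) lies on the centre line of the jaws, within the pads' length; the fingertips stand 22 mm ahead of it and the grasp point (between the pads) lies 3 mm ahead of it; z points along the fingers, y is the line along which they close (so a half turn about z gives the same grasp; the last joint's range is limited). The gripper opens to 87 mm and grips with 3 to 60 N. Pads are 19 mm wide; open, the fingers measure 117 mm over their backs; the gripper's body (75 mm by 190 mm) begins 51 mm behind the grasp point.
Start: joints at [55.319, 30.224, 82.088, -0, 67.689, -10.227], TCP at [0.259, 0.569, 0.245] pointing down, gripper open.
Joint ranges: [-176.69, 176.69], [-43.24, 126.21], [12.49, 139.97], [-82, 262], [0, 151.66], [-163.58, 163.58]. Speed limits (degrees/s): [159.86, 159.86, 180, 180, 180, 180].

### API

Orientations are given as a 3x3 rotation matrix whose columns are the frame's x, y, z axes.
In Python, from rig import * gives the robot as it stands.
- The arm moves only by the shell command python3 -m jog 'ROWS'. ROWS is text: rows parted by semicolons, each of 7 numbers parted by spaces: the shift along the tool's x, y, z in mm, then the turn, a rotation vector about the tool's x, y, z in rad, then the finger opening in mm, from 0 to 87. In form: tx ty tz ax ay az fingers; .... A call has 1 to 12 rows; each row shifts and turns the commanded pose from where the row before left it, along the tool's axes as they then stand; what a row does not reach is not made up. A row lasts 1/8 s, in which the tool goes at most 62.5 mm and 10.7 degrees, less where a joint would pass 70% of its speed; a pose out of reach is approached as far as the arm can. A call with a gripper value outside its range is refused whole. The fingers move at their own pace and stop on an object; the grip force is fixed at half the most. Time passes only in rows, so rows that do not move let the fingers close. It gives the time, the measured TCP pose, the force, the opening and the grip force at its end, in the units of the state.
- read_state(): the state, without advancing time (a new reading comes with each control period).
- capture(name): name is "side" or "top"; returns a dict with "color" (420x560x3 uint8, red, green, blue), "camera_matrix" (3x3 intrinsics, pixels), "distortion" ([k1, k2, p1, p2, k3] as OpenCV has them; the pictures are not rectified), "R" (3x3) and "t" (3): a world point X has camera coordinates R X + t. Camera axes: x right, y down, z forward; pixel columns grow to the right and rows downward; lengths in m; the calibration is good to about 2 mm. A picture is of the moment at which its call begins. There is no depth.
- hand_in(): hands the job in; it is judged then, once.
Trained networks look in the newest picture that a camera, given by its name, has taken for a name from the list of things; names that differ only in an ending like _2 or _b are one class to them, and where a whole thing is asked for, a point or a joint stands for the part that bears it (a point fixed in the world has none). Each returns a list of dicts, best first, with "conf" (0 to 1); they miss things now and then, are a little off and sometimes report something else, mostly with a low value. They report only what shows in the picture. A call takes as long as a camera call.
- find_in(camera, target): "at" ([x, y, z] in m, in world coordinates, good to about 4 mm: the middle of the surface that is visible of it).
- trace(camera, target): "pixels" (420x560 bool, what is visible of it).
- place_of(camera, target): "at" ([x, y, z] in m, in world coordinates, good to about 4 mm: a listed point, or the origin of a listed thing).
The state is a dict: "time_s": time; "joint_positions": joint angles; "qvel": joint speeds; "tau": joint torques, N m; "position": TCP position; "tcp_rot": TCP orientation; "force": force on the tool from outside, world axes, zero at the start; "moment": the same for the moment, N m; "opening": opening from 0.0 (shut) to 1.0 (fully open); "grasp_force": force on a finger pad.
Only numpy, scipy, OpenCV 4.12 (cv2) and the standard library are available. Lean on these libraries where they do the work, as an engineer would, in place of code of your own. Each camera call takes 0.05 s, during which the arm holds its last target. There are 200 camera calls.

### The job

The opened tin is still held in the one-handed clamp board on the hob cover. Tip the ratchet pawl right over so that it stays lying back clear of the teeth, then, with the tin still standing in its place, draw the toothed bar out by its pull as far as it goes. Then lift the tin out, set it down gently and upright in the middle of the empty white saucer, leave the clamp open with the pawl back, and leave the sardine tin and the garlic where they are.

Things in the scene. Friction and masses are not known exactly. Their poses are not given: they have to be found in the camera images.
- clamp: White plastic clamp board fixed on the hob cover, z up, origin on its underside at mid-width; it reaches x -55..+55, y -172..+168 mm, 18 mm thick. The toothed bar lies along y at x = 0 and draws out toward -y. From +y to -y stand: fixed V jaw (y +166..+125 mm, 72 mm wide, top at z 62), tin, sliding jaw, gatehouse with pawl, pull.
- bar (a joint): Travel of the toothed bar with the sliding jaw and the pull: 0 as clamped at the start, +0.05 m drawn fully out (clamp's -y). 2 N friction. Pawl in the teeth (14 mm pitch): it can be pushed in but not drawn out. Bar 18 mm wide, teeth tops at z 42 of the clamp. The jaw's sprung rubber pad presses the tin with 8 N; once the pawl is clear the bar springs back about 6 mm.
- jaw (a point): Middle of the sliding jaw's top edge, moving with the bar: white block with a rubber pad toward the tin, 60 mm wide, top at z 62 of the clamp; at the start it fills y +79..+44 mm of the clamp.
- pull (a point): Middle of the crossbar of the pull, moving with the bar: upright loop of 10 mm round steel, 64 mm wide (clamp's x), its top 73 mm above the clamp's underside, open inside from 35 to 63 mm. It starts at the clamp's (0, -130, 68) mm; about 38 mm are free along y between it and the pawl lying back, for a fingertip that stays above the bar.
- pawl (a joint): Angle of the pawl: 0 down in the teeth, 1.4 rad thrown right back against its stop. No spring: let go below about 0.67 rad it falls back on to the teeth, beyond that it falls on to the stop and stays. The tab's top swings toward the clamp's -y (toward the pull). Under the bar's load it takes 3 to 6 N at the tab to start it.
- pivot (a point): The pawl's hinge, axis along the clamp's x, at its (0, -45, 50) mm, between the gatehouse's two steel cheeks (x -17..+17, y -5..-62 mm; tops at z 46, from y -30 on at z 58). A fingertip that moves toward -y with its end 62 mm or more above the clamp's underside clears the cheeks and tips the tab.
- tab (a point): Middle of the pawl's tab, 36 mm from the pivot: dark steel plate 30 mm wide (clamp's x), 5 thick, top 91 mm above the clamp's underside. At the start it stands up, leaning 10 degrees toward the tin, free space before it. Thrown back it points to the pull, 20 degrees above level, ending at the clamp's y -85 mm, and the nose stands up at y -27: leave straight upward.
- seat (a point): Where the middle of the tin's foot stands in the clamp: clamp's (0, +108, 18) mm, fixed to the board.
- tin: Small round tin, 57 mm in diameter and 72 mm high, about 0.18 kg, with a printed teal side and its lid peeled up; origin at the centre of its underside. It stands between the jaws, its sides toward the clamp's +x and -x are free.
- saucer: Empty loose round white saucer, 116 mm across, 12 mm high at the rim, flat inside over 80 mm, its inner floor 5 mm above its underside; origin at the centre of its underside. On the far side of the clamp board, in one of three places which it shares with the sardine tin and the garlic.
- sardine_tin: Bystander, to be left in its place: flat oblong tin 63 x 105 x 26 mm beyond the clamp; origin under its centre.
- garlic: Bystander, to be left in its place: garlic bulb about 52 mm beyond the clamp; origin under its centre.
- hob_cover: Light wooden board, 570 x 485 x 18 mm, lying fixed over the burners; everything above stands on it. Its top is 18 mm above the range top; origin under its centre.

How it is judged (in metres and radians):
On the way, in this order (a step that is already met when the one before it is completed fails the run):
1. the pawl is thrown back and stays there, the tin still in its place (value of joint pawl above 1.2 rad and distance between tin and seat below 0.02 m), for 0.3 s.
2. the bar is drawn out to its stop, the pawl still back and the tin still standing in its place (value of joint bar above 0.044 m and value of joint pawl above 1.2 rad and distance between tin and seat below 0.025 m and angle between tin's own z axis and vertical below 0.15 rad), for 0.2 s.
At the end, for the whole second after the job is handed in: The tin stands at rest and upright (within 6 degrees) on the flat floor of the saucer, its middle within 18 mm of the saucer's; the saucer lies level on the hob cover; the bar is still drawn out at least 40 mm and the pawl still lies back (more than 1.2 rad) (horizontal distance between tin and saucer below 0.018 m and z of tin in the frame of saucer between 0.002 and 0.009 m and angle between tin's own z axis and vertical below 0.1 rad and linear speed of tin below 0.02 m/s and angle between saucer's own z axis and vertical below 0.08 rad and contact force between saucer and hob_cover above 0.5 N and value of joint bar above 0.04 m and value of joint pawl above 1.2 rad); the robot touches nothing.
It fails at once if the tin is tipped over (angle between tin's own z axis and vertical above 0.6 rad).
It fails at once if the tin is dropped or slammed on to the saucer, or pressed hard on it (contact force between tin and saucer above 40 N or (horizontal distance between tin and saucer below 0.06 m and z of tin in the frame of saucer below 0.06 m and linear speed of tin above 0.4 m/s)).
It fails at once if the sardine tin or the garlic is shifted by more than 40 mm (distance of any of sardine_tin, garlic from where it was at the start of the episode above 0.04 m).
It also fails if it takes over 54 s, if anything falls off the work surface, if the arm or the gripper's body presses on something with over 40 N, if the wrist force passes 120 N, or if a joint passes its speed limit or range.

## Working session

There is one attempt and no reset: what is moved stays moved. The work goes in short steps, Python scripts to look and compute and a shell command to move; the robot and the scene stay as the last step left them, time stands still between calls to the robot, and variables do not carry over. Pictures are saved under pics/ and viewed, at most 10 in all, crops included, and the job is handed in when it is done.

```bash
mkdir -p pics
cat > look.py <<'E'
from rig import *
import cv2,numpy as np
E
python3 - <<'E'
from look import *
for c in("top","side"):
    d=capture(c); cv2.imwrite(f"pics/{c}0.png",d["color"][:,:,::-1])
    for n in["clamp","jaw","pull","pivot","tab","seat","tin","saucer","sardine_tin","garlic","hob_cover"]:
        try:
            r=place_of(c,n)[:1]; print(c,n,[(np.round(q["at"],4).tolist(),round(q["conf"],2)) for q in r])
        except Exception as e: print(c,n,e)
s=read_state(); print(s["time_s"],s["position"],np.round(s["tcp_rot"],3).tolist(),s["opening"])
E
```

```text
top clamp [([0.5082, -0.0411, 0.0193], 0.6)]
top jaw [([0.521, 0.0242, 0.0782], 0.66)]
top pull [([0.4852, -0.171, 0.0861], 0.78)]
top pivot [([0.499, -0.083, 0.0663], 0.88)]
top tab [([0.5056, -0.0784, 0.0993], 0.67)]
top seat [([0.5282, 0.0675, 0.0383], 0.79)]
top tin [([0.5243, 0.0655, 0.037], 0.55)]
top saucer [([0.6601, 0.0488, 0.0145], 0.58)]
top sardine_tin []
top garlic [([0.6274, -0.0755, 0.0189], 0.61)]
top hob_cover [([0.6311, -0.0382, -0.0031], 0.63)]
side clamp [([0.5065, -0.0391, 0.0217], 0.88)]
side jaw [([0.5247, 0.0238, 0.0782], 0.84)]
side pull [([0.4858, -0.1716, 0.0883], 0.62)]
side pivot [([0.5023, -0.0864, 0.0662], 0.66)]
side tab [([0.5019, -0.0782, 0.1028], 0.56)]
side seat []
side tin [([0.5306, 0.069, 0.0337], 0.63)]
side saucer [([0.654, 0.0491, 0.0198], 0.75)]
side sardine_tin [([0.6134, -0.2053, 0.0228], 0.6)]
side garlic [([0.6311, -0.0745, 0.0221], 0.64)]
side hob_cover [([0.637, -0.0448, 0.0003], 0.78)]
1.2 [0.25867573 0.56892534 0.24455048] [[-0.91, 0.414, -0.0], [0.414, 0.91, 0.0], [0.0, -0.0, -1.0]] 1.0004591423908036
```

```bash
python3 - <<'E'
import numpy as np
# clamp-frame fit
L={"clamp":(0,0),"jaw":(0,61.5),"pull":(0,-130),"pivot":(0,-45),"seat":(0,108),"tin":(0,108)}
O=[("clamp",508.2,-41.1),("pull",485.2,-171),("pivot",499,-83),("seat",528.2,67.5),("tin",524.3,65.5),("clamp",506.5,-39.1),("pull",485.8,-171.6),("pivot",502.3,-86.4),("tin",530.6,69),("jaw",521,24.2),("jaw",524.7,23.8)]
P=np.array([L[o[0]][0]+1j*L[o[0]][1] for o in O]);Q=np.array([o[1]+1j*o[2] for o in O])
p,q=P-P.mean(),Q-Q.mean();a=np.angle((p.conj()*q).sum());t=Q.mean()-np.exp(1j*a)*P.mean()
print(np.degrees(a),t);print(np.round(Q-np.exp(1j*a)*P-t,1))
for y in(125,108,44,20,-10,-30,-45,-70,-85,-100,-110,-130,-180):print(y,np.round(np.exp(1j*a)*1j*y+t,1))
E
python3 -c "
import cv2,numpy as np
a=cv2.imread('pics/top0.png');b=cv2.imread('pics/side0.png');cv2.imwrite('pics/both0.png',cv2.resize(np.vstack([a,b]),None,fx=.71,fy=.71))"
```

```text
-10.263190353616086 (508.9561365515399-39.786179228096074j)
[-0.8-1.3j -0.6-3.3j -1.9+1.1j  0. +1.j  -3.9-1.j  -2.5+0.7j  0. -3.9j
  1.4-2.3j  2.4+2.5j  1.1+3.5j  4.8+3.1j]
125 (531.2+83.2j)
108 (528.2+66.5j)
44 (516.8+3.5j)
20 (512.5-20.1j)
-10 (507.2-49.6j)
-30 (503.6-69.3j)
-45 (500.9-84.1j)
-70 (496.5-108.7j)
-85 (493.8-123.4j)
-100 (491.1-138.2j)
-110 (489.4-148j)
-130 (485.8-167.7j)
-180 (476.9-216.9j)
```

View pics/both0.png

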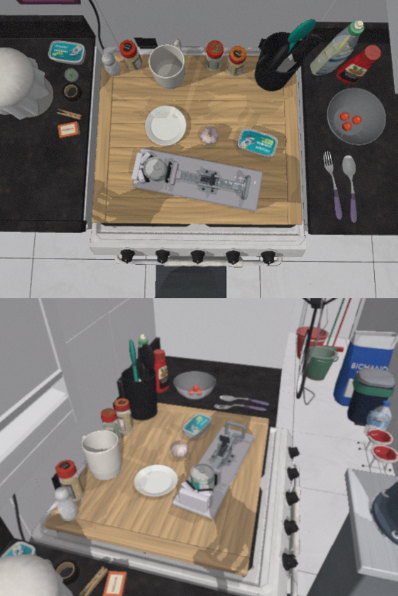

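```bash
cat >> look.py <<'E'
from scipy.linalg import logm,expm
A=np.radians(-10.26);T0=np.array([.509,-.0398])
RC=np.array([[np.cos(A),-np.sin(A)],[np.sin(A),np.cos(A)]])
Rt=np.array([[-np.sin(A),np.cos(A),0],[np.cos(A),np.sin(A),0],[0,0,-1]]).T  # tool: x=clamp +y, y=clamp +x
def C(x,y): return RC@np.array([x,y])/1000+T0
def step(xy,z,n,R=Rt):
    s=read_state();M=np.eye(4);M[:3,:3]=s["tcp_rot"];M[:3,3]=s["position"]
    G=np.eye(4);G[:3,:3]=R;G[:2,3]=xy;G[2,3]=z
    D=np.linalg.inv(M)@G;X=expm(logm(D).real/n)
    r=cv2.Rodrigues(X[:3,:3])[0].ravel()
    print("per row mm",np.round(X[:3,3]*1000,2),"rot",np.round(r,4),"total mm",np.round(D[:3,3]*1000,1))
E
python3 -c "
from look import *
step(C(0,-8),.2446,12)"
```

```text
per row mm [-58.93  -9.14  -0.  ] rot [-0.     -0.      0.1103] total mm [-4.818e+02 -4.583e+02 -1.000e-01]
```

```bash
python3 -m jog '-58.93 -9.14 0 0 0 0.1103 0;-58.93 -9.14 0 0 0 0.1103 0;-58.93 -9.14 0 0 0 0.1103 0;-58.93 -9.14 0 0 0 0.1103 0;-58.93 -9.14 0 0 0 0.1103 0;-58.93 -9.14 0 0 0 0.1103 0;-58.93 -9.14 0 0 0 0.1103 0;-58.93 -9.14 0 0 0 0.1103 0;-58.93 -9.14 0 0 0 0.1103 0;-58.93 -9.14 0 0 0 0.1103 0;-58.93 -9.14 0 0 0 0.1103 0;-58.93 -9.14 0 0 0 0.1103 0'; python3 -m jog '0 0 0 0 0 0 0;0 0 0 0 0 0 0'; python3 -c "
from look import *
step(C(0,-8),.107,5)"
```

```text
time_s: 2.7
position: [0.5077, -0.0498, 0.2448]
tcp_rot: [[0.182, 0.983, 0.002], [0.983, -0.182, -0.001], [-0.0, 0.002, -1.0]]
force: [0.0, -1.1, -0.5]
opening: 0.003
grasp_force: 0.0
time_s: 2.95
position: [0.5074, -0.0476, 0.2446]
tcp_rot: [[0.179, 0.984, 0.0], [0.984, -0.179, 0.001], [0.001, 0.0, -1.0]]
force: [-0.0, 1.3, -0.1]
opening: 0.004
grasp_force: 0.0
per row mm [-0.03  0.03 27.53] rot [ 0.     -0.0001 -0.0002] total mm [-2.000e-01  1.000e-01  1.376e+02]
```

```bash
python3 -m jog '0 0 35 0 0 0 0;0 0 35 0 0 0 0;0 0 35 0 0 0 0;0 0 20 0 0 0 0;0 0 12.5 0 0 0 0;0 0 0 0 0 0 0;0 0 0 0 0 0 0';  python3 - <<'E'
from look import *
d=capture("top");r=np.vstack([d["color"][150:310,180:380]]);e=capture("side")["color"][150:360,220:380]
a=cv2.resize(r,(500,400));b=cv2.resize(e,(300,394));b=cv2.copyMakeBorder(b,0,6,0,0,0);cv2.imwrite("pics/p1.png",np.hstack([a,b])[:,:,::-1])
E
```

```text
time_s: 3.82
position: [0.5081, -0.0473, 0.1078]
tcp_rot: [[0.178, 0.984, 0.001], [0.984, -0.178, -0.0], [-0.0, 0.002, -1.0]]
force: [0.2, 0.5, 0.9]
opening: 0.009
grasp_force: 0.0
```

View pics/p1.png

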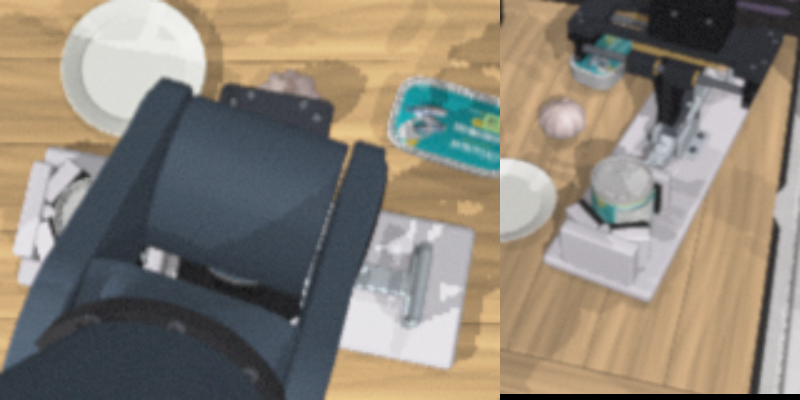

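The picture shows the closed finger standing between the jaw and the gatehouse, on the clamp's centre line (side crop about (670,110)), tab behind it. I'll push toward -y.

```bash
python3 -m jog '-7 0 0 0 0 0 0;-7 0 0 0 0 0 0;-7 0 0 0 0 0 0;-7 0 0 0 0 0 0;-7 0 0 0 0 0 0'; python3 -m jog '-7 0 0 0 0 0 0;-7 0 0 0 0 0 0;-7 0 0 0 0 0 0;-3 0 0 0 0 0 0;0 0 0 0 0 0 0;0 0 0 0 0 0 0'
```

```text
time_s: 4.55
position: [0.501, -0.0829, 0.107]
tcp_rot: [[0.179, 0.984, -0.0], [0.984, -0.179, -0.0], [-0.0, -0.0, -1.0]]
force: [-0.8, 0.1, 0.3]
opening: 0.006
grasp_force: 0.1
time_s: 5.3
position: [0.4969, -0.1055, 0.1071]
tcp_rot: [[0.178, 0.984, -0.0], [0.984, -0.178, 0.0], [0.0, -0.0, -1.0]]
force: [-1.0, -0.6, -0.4]
opening: 0.003
grasp_force: 0.0
```

```bash
python3 -m jog '0 0 -25 0 0 0 0;0 0 -45 0 0 0 0;0 0 -10 0 0 0 0;0 0 0 0 0 0 0;0 0 0 0 0 0 0';  python3 - <<'E'
from look import *
e=capture("side")["color"][150:300,260:400]
for n in("pull","tab","tin","jaw"):
    r=place_of("side",n)[:1]; print(n,[(np.round((RC.T@(q["at"][:2]-T0))*1000,1),round(q["at"][2]*1000-18,1),q["conf"]) for q in r])
cv2.imwrite("pics/p2.png",cv2.resize(e,None,fx=4,fy=4)[:,:,::-1])
step(C(0,-108),.092,5)
E
```

```text
time_s: 5.92
position: [0.496, -0.1052, 0.1859]
tcp_rot: [[0.178, 0.984, -0.002], [0.984, -0.178, 0.001], [0.001, -0.003, -1.0]]
force: [0.4, -0.1, 0.1]
opening: 0.007
grasp_force: 0.0
pull [(array([  -4.6, -140.6]), 68.5, 0.59)]
tab [(array([125.1, -11.6]), 1.8, 0.75)]
tin [(array([  0.4, 109.9]), 19.3, 0.7)]
jaw [(array([ 1.7, 59.5]), 62.8, 0.86)]
per row mm [-8.22  0.14 18.84] rot [-0.0004 -0.0001 -0.0001] total mm [-41.1   0.8  94.2]
```

View pics/p2.png

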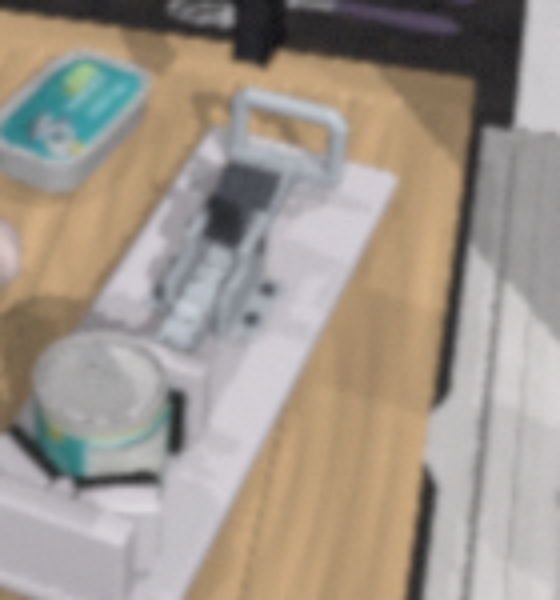

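The pawl's dark plate lies back toward the pull (at (245,190)), and the tin still stands in the jaws. Next is down into the gap.

```bash
python3 -m jog '-20.5 0.8 0 0 0 0 0;-20.5 0 0 0 0 0 0;0 0 25 0 0 0 0;0 0 30 0 0 0 0;0 0 20 0 0 0 0;0 0 12 0 0 0 0;0 0 7 0 0 0 0;0 0 0 0 0 0 0;0 0 0 0 0 0 0'; python3 -c "
from look import *
step(C(0,-166),.092,5)"
```

```text
time_s: 7.3
position: [0.4908, -0.1464, 0.0936]
tcp_rot: [[0.179, 0.984, 0.001], [0.984, -0.179, -0.001], [-0.0, 0.001, -1.0]]
force: [0.2, 0.1, 0.2]
opening: 0.002
grasp_force: 0.0
per row mm [-11.58  -0.21   0.33] rot [ 0.0003  0.0001 -0.0001] total mm [-57.9  -1.1   1.6]
```

```bash
python3 -m jog '-6 0 0 0 0 0 0;-6 0 0 0 0 0 0;-6 0 0 0 0 0 0;-6 0 0 0 0 0 0;-6 0 0 0 0 0 0;-6 0 0 0 0 0 0;-6 0 0 0 0 0 0;-6 0 0 0 0 0 0;0 0 0 0 0 0 0'; python3 -m jog '-4 0 0 0 0 0 0;-3 0 0 0 0 0 0;0 0 0 0 0 0 0;0 0 0 0 0 0 0';python3 -m jog '-2 0 0 0 0 0 0;-2 0 0 0 0 0 0;0 0 0 0 0 0 0;0 0 0 0 0 0 0'
```

```text
time_s: 8.43
position: [0.4815, -0.1941, 0.0929]
tcp_rot: [[0.179, 0.984, -0.0], [0.984, -0.179, -0.001], [-0.001, -0.0, -1.0]]
force: [0.3, 0.6, -0.4]
opening: 0.006
grasp_force: 0.0
time_s: 8.93
position: [0.4804, -0.2004, 0.093]
tcp_rot: [[0.178, 0.984, -0.0], [0.984, -0.178, -0.0], [-0.0, -0.0, -1.0]]
force: [-0.4, 0.4, 0.1]
opening: 0.004
grasp_force: 0.2
time_s: 9.43
position: [0.48, -0.202, 0.0929]
tcp_rot: [[0.18, 0.984, 0.0], [0.984, -0.18, 0.004], [0.004, -0.001, -1.0]]
force: [2.9, 8.0, 0.6]
opening: 0.008
grasp_force: 4.4
```

```bash
python3 -m jog '-2 0 0 0 0 0 0;0 0 0 0 0 0 0;0 0 0 0 0 0 0;0 0 0 0 0 0 0'
python3 - <<'E'
from look import *
e=capture("side")["color"][140:300,250:390]
for n in("pull","tin","jaw"):
    r=place_of("side",n)[:1]; print(n,[(np.round((RC.T@(q["at"][:2]-T0))*1000,1),round(q["at"][2]*1000-18,1),q["conf"]) for q in r])
cv2.imwrite("pics/p3.png",cv2.resize(e,None,fx=3.5,fy=3.5)[:,:,::-1])
E
```

```text
time_s: 9.93
position: [0.4799, -0.2022, 0.0929]
tcp_rot: [[0.181, 0.983, 0.0], [0.983, -0.181, 0.006], [0.006, -0.001, -1.0]]
force: [6.2, 13.3, 1.1]
opening: 0.006
grasp_force: 7.4
pull [(array([   0.5, -183.9]), 68.9, 0.81)]
tin [(array([  0.7, 111.5]), 18.3, 0.61)]
jaw [(array([ 2.8, 13.4]), 64.8, 0.58)]
```

View pics/p3.png

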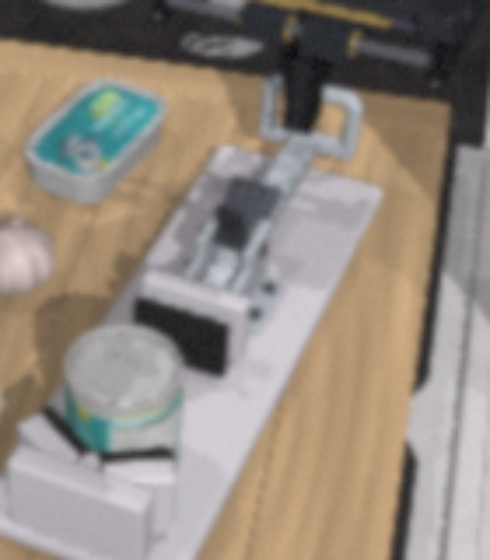

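The bar is drawn right out, with a wide gap between jaw pad and tin. The tin is upright in the V and the pawl lies back. Back off, lift and measure.

```bash
python3 -m jog '4 0 0 0 0 0 0;4 0 0 0 0 0 0;0 0 -30 0 0 0 0;0 0 -50 0 0 0 0;0 0 -50 0 0 0 87;0 0 0 0 0 0 87'
python3 - <<'E'
from look import *
for c in("top","side"):
  im=capture(c)["color"]
  for n in("tin","saucer","garlic","sardine_tin","seat","clamp"):
    r=place_of(c,n)[:1]; print(c,n,[(np.round(q["at"]*1000 if hasattr(q["at"],"shape") else np.array(q["at"])*1000,1),np.round((RC.T@(q["at"][:2]-T0))*1000,1),round(q["conf"],2)) for q in r])
  d=trace(c,"saucer")
  if d:
    m=d[0]["pixels"].astype(np.uint8); cs=max(cv2.findContours(m,0,1)[0],key=len); print(c,"saucer ell",cv2.fitEllipse(cs),d[0]["conf"])
  if c=="top": cv2.imwrite("pics/p4.png",cv2.resize(im[40:320,160:400],None,fx=2.1,fy=2.1)[:,:,::-1])
E
```

```text
time_s: 10.88
position: [0.4833, -0.2005, 0.2272]
tcp_rot: [[0.179, 0.984, 0.009], [0.984, -0.179, -0.007], [-0.005, 0.01, -1.0]]
force: [0.2, 0.1, -0.7]
opening: 0.15
grasp_force: 0.0
top tin [(array([528. ,  67.6,  37.9]), array([ -0.4, 109.1]), 0.79)]
top saucer [(array([659.7,  45.7,  13. ]), array([133.1, 111. ]), 0.86)]
top garlic [(array([630.3, -75.8,  21.5]), array([125.8, -13.8]), 0.87)]
top sardine_tin [(array([ 611.1, -205.3,   18.6]), array([ 129.9, -144.7]), 0.72)]
top seat [(array([530. ,  68.9,  33.6]), array([  1.3, 110.7]), 0.67)]
top clamp []
top saucer ell ((232.5998992919922, 176.0415802001953), (55.340538024902344, 58.215938568115234), 81.0362319946289) 0.72
side tin [(array([529.7,  68.8,  34.3]), array([  1. , 110.6]), 0.86)]
side saucer [(array([659.3,  48.2,  23.1]), array([132.2, 113.4]), 0.74)]
side garlic [(array([628.7, -68.5,  22.7]), array([122.9,  -6.9]), 0.98)]
side sardine_tin [(array([ 611.2, -206.7,   18.2]), array([ 130.3, -146. ]), 0.94)]
side seat [(array([ 494.7, -119.8,   83.2]), array([  0.2, -81.3]), 0.61)]
side clamp []
side saucer ell ((219.26651000976562, 256.57659912109375), (43.313297271728516, 61.472808837890625), 80.7276382446289) 0.69
```

View pics/p4.png

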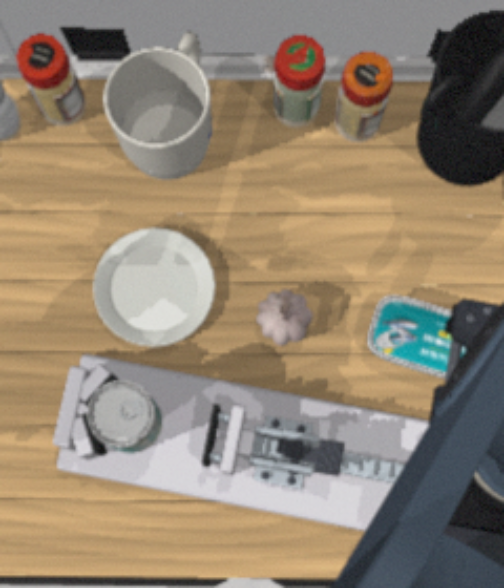

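Run:
```python
from look import *
def ray(c,uv,z):
    d=capture(c);p=cv2.undistortPoints(np.array([[uv]],float),d["camera_matrix"],np.array(d["distortion"]))[0,0]
    R=np.array(d["R"]);o=-R.T@np.array(d["t"]);v=R.T@np.array([*p,1]);return o+v*(z-o[2])/v[2],d["color"]
print("saucer top",ray("top",(232.6,176.04),.028)[0]);print("saucer side",ray("side",(219.27,256.58),.028)[0])
# tin top disc centre from the top picture
x,im=ray("top",(160+123/2.1,40+412/2.1),.108);print("tin top by eye",x)
for uv in[(160+165/2.1,40+172/2.1)]: print("mug near foot",ray("top",uv,.018)[0])
print("mug rim near",ray("top",(160+158/2.1,40+140/2.1),.11)[0])
step(np.array([.529,.068]),.20,6)
```

```text
saucer top [0.65831869 0.05135659 0.028     ]
saucer side [0.65709884 0.05051907 0.028     ]
tin top by eye [0.52865438 0.06419241 0.108     ]
mug near foot [0.77490641 0.04328927 0.018     ]
mug rim near [0.77062299 0.04051089 0.11      ]
per row mm [ 4.511e+01 -3.000e-02  3.850e+00] rot [ 0.      0.     -0.0001] total mm [270.6  -0.3  23.1]
```

The saucer is empty (crop (155,287)), the tin is free at (122,412), and the mug's near face is at x ≈ 0.772. I'll turn the gripper about 70° before placing so that its long body stays clear of the mug.

```bash
python3 -m jog '20 0 0 0 0 0 87;45 0 4 0 0 0 87;55 0 5 0 0 0 87;55 0 5 0 0 0 87;50 0 5 0 0 0 87;30 0 4 0 0 0 87;15 0 0 0 0 0 87;0 0 0 0 0 0 87;0 0 0 0 0 0 87'
python3 - <<'E'
from look import *
step(np.array([.529,.067]),.083,5)
d=capture("side")["color"];print(read_state()["opening"])
cv2.imwrite("pics/p5.png",cv2.resize(d[130:300,180:350],None,fx=3.4,fy=3.4)[:,:,::-1])
E
```

```text
time_s: 13.05
position: [0.5291, 0.0666, 0.2002]
tcp_rot: [[0.179, 0.984, 0.0], [0.984, -0.179, -0.0], [-0.0, 0.0, -1.0]]
force: [-0.4, -0.3, -0.8]
opening: 1.002
grasp_force: 0.0
per row mm [ 0.08 -0.03 23.44] rot [ 0.      0.0001 -0.0002] total mm [  0.4  -0.2 117.2]
0.9975333981912099
```

View pics/p5.png

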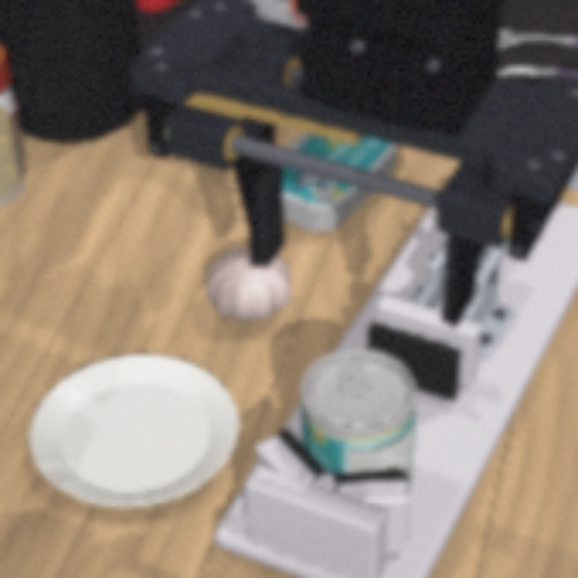

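The open gripper hovers over the tin with the fingers on either side. Descend and close.

```bash
python3 -m jog '0 0 25 0 0 0 87;0 0 30 0 0 0 87;0 0 25 0 0 0 87;0 0 20 0 0 0 87;0 0 12 0 0 0 87;0 0 5 0 0 0 87;0 0 0 0 0 0 87;0 0 0 0 0 0 87';python3 -m jog '0 0 0 0 0 0 60;0 0 0 0 0 0 60;0 0 0 0 0 0 45;0 0 0 0 0 0 45;0 0 0 0 0 0 45;0 0 0 0 0 0 45;0 0 0 0 0 0 45;0 0 0 0 0 0 45'
```

```text
time_s: 14.1
position: [0.5296, 0.0672, 0.0837]
tcp_rot: [[0.179, 0.984, 0.001], [0.984, -0.179, -0.0], [0.0, 0.001, -1.0]]
force: [0.8, -0.2, 0.6]
opening: 1.002
grasp_force: 0.0
time_s: 15.1
position: [0.5296, 0.0672, 0.0832]
tcp_rot: [[0.179, 0.984, 0.001], [0.984, -0.179, -0.0], [0.0, 0.001, -1.0]]
force: [1.3, 0.2, 0.4]
opening: 0.65
grasp_force: 30.0
```

```bash
python3 -m jog '0 0 -6 0 0 0 45;0 0 -14 0 0 0 45;0 0 -20 0 0 0 45;0 0 -20 0 0 0 45;0 0 -15 0 0 0 45;0 0 -5 0 0 0 45;0 0 0 0 0 0 45;0 0 0 0 0 0 45'
python3 - <<'E'
from look import *
a=np.radians(70);Rz=np.array([[np.cos(a),-np.sin(a),0],[np.sin(a),np.cos(a),0],[0,0,1]])
s=read_state();step(np.array([.6578,.051]),s["position"][2],11,Rz@Rt)
e=capture("side")["color"];cv2.imwrite("pics/p6.png",cv2.resize(e[130:300,180:350],None,fx=3,fy=3)[:,:,::-1])
for q in place_of("side","tin")[:1]:print(q)
E
```

```text
time_s: 16.1
position: [0.5285, 0.0674, 0.1624]
tcp_rot: [[0.179, 0.984, -0.002], [0.984, -0.179, 0.0], [-0.0, -0.002, -1.0]]
force: [0.5, 1.4, -1.7]
opening: 0.657
grasp_force: 30.0
per row mm [-6.070e+00  1.106e+01 -1.000e-02] rot [-1.000e-04 -1.000e-04 -1.111e-01] total mm [  6.9 130.2  -0.2]
{'at': [0.5284, 0.0685, 0.1141], 'conf': 0.98}
```

View pics/p6.png

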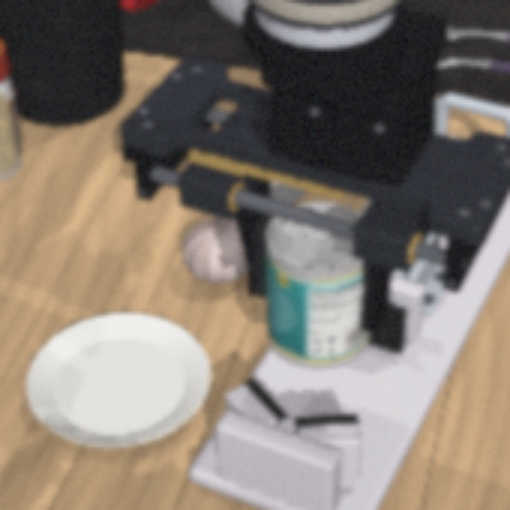

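The tin hangs upright between the fingers (crop (315,310)), well above the jaws. I'll move over to the saucer.

```bash
python3 -m jog '-6.07 11.06 0 0 0 -0.111 45;-6.07 11.06 0 0 0 -0.111 45;-6.07 11.06 0 0 0 -0.111 45;-6.07 11.06 0 0 0 -0.111 45;-6.07 11.06 0 0 0 -0.111 45;-6.07 11.06 0 0 0 -0.111 45;-6.07 11.06 0 0 0 -0.111 45;-6.07 11.06 0 0 0 -0.111 45;-6.07 11.06 0 0 0 -0.111 45;-6.07 11.06 0 0 0 -0.111 45;-6.07 11.06 0 0 0 -0.111 45;0 0 0 0 0 0 45';python3 -m jog '0 0 0 0 0 0 45;0 0 0 0 0 0 45'
python3 - <<'E'
from look import *
s=read_state();a=np.radians(70);Rz=np.array([[np.cos(a),-np.sin(a),0],[np.sin(a),np.cos(a),0],[0,0,1]])
step(np.array([.6578,.051]),.070,1,Rz@Rt)
e=capture("side")["color"];cv2.imwrite("pics/p7.png",cv2.resize(e[110:300,160:350],None,fx=3,fy=3)[:,:,::-1])
for n in("tin","saucer"):
  for q in place_of("side",n)[:1]:print(n,q)
E
```

```text
time_s: 17.7
position: [0.6587, 0.0511, 0.1621]
tcp_rot: [[-0.863, 0.506, -0.001], [0.506, 0.863, 0.0], [0.001, -0.0, -1.0]]
force: [0.3, -0.9, -1.7]
opening: 0.652
grasp_force: 30.0
time_s: 17.95
position: [0.6578, 0.0507, 0.1628]
tcp_rot: [[-0.863, 0.506, -0.001], [0.506, 0.863, 0.0], [0.001, -0.001, -1.0]]
force: [0.1, -0.3, -2.3]
opening: 0.656
grasp_force: 30.0
per row mm [2.000e-02 3.200e-01 9.278e+01] rot [-0.0006 -0.001  -0.0023] total mm [ 0.   0.3 92.8]
tin {'at': [0.6557, 0.0547, 0.1193], 'conf': 0.91}
saucer {'at': [0.6598, 0.0503, 0.0188], 'conf': 0.81}
```

View pics/p7.png

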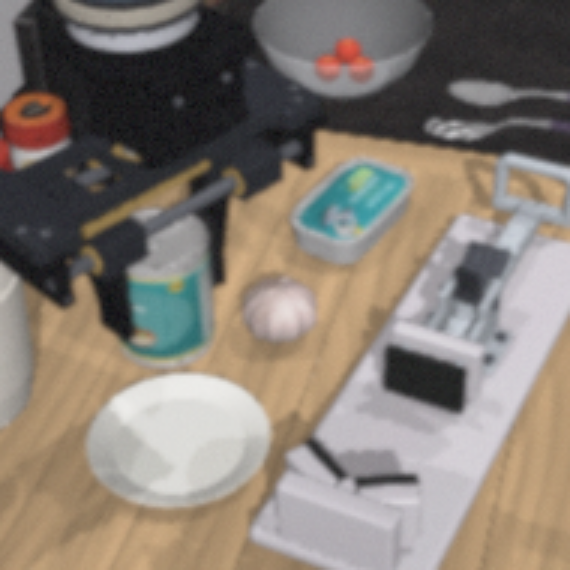

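The tin is upright over the saucer, clear of the mug and garlic; the clamp is open with the pawl back. Lower it gently.

```bash
python3 -m jog '0 0 10 0 0 0 45;0 0 18 0 0 0 45;0 0 18 0 0 0 45;0 0 18 0 0 0 45;0 0 12 0 0 0 45;0 0 6 0 0 0 45;0 0 3 0 0 0 45;0 0 0 0 0 0 45;0 0 0 0 0 0 45'; python3 -m jog '0 0 2 0 0 0 45;0 0 2 0 0 0 45;0 0 0 0 0 0 45;0 0 0 0 0 0 45'; python3 -m jog '0 0 2 0 0 0 45;0 0 0 0 0 0 45;0 0 0 0 0 0 45'
```

```text
time_s: 19.23
position: [0.6589, 0.0509, 0.0787]
tcp_rot: [[-0.863, 0.505, 0.001], [0.505, 0.863, -0.0], [-0.001, 0.001, -1.0]]
force: [0.1, -0.2, -1.8]
opening: 0.655
grasp_force: 30.0
time_s: 19.73
position: [0.6584, 0.0509, 0.074]
tcp_rot: [[-0.863, 0.505, -0.0], [0.505, 0.863, -0.0], [0.0, -0.0, -1.0]]
force: [-0.7, 0.2, -0.8]
opening: 0.653
grasp_force: 30.0
time_s: 20.1
position: [0.6584, 0.0509, 0.072]
tcp_rot: [[-0.863, 0.505, -0.0], [0.505, 0.863, -0.0], [0.0, -0.0, -1.0]]
force: [0.2, 0.5, -1.9]
opening: 0.653
grasp_force: 30.0
```

```bash
python3 -m jog '0 0 1.5 0 0 0 45;0 0 0 0 0 0 45;0 0 0 0 0 0 45'; python3 -m jog '0 0 1 0 0 0 45;0 0 0 0 0 0 45;0 0 0 0 0 0 45'
```

```text
time_s: 20.48
position: [0.6585, 0.0509, 0.0705]
tcp_rot: [[-0.863, 0.505, -0.0], [0.505, 0.863, 0.0], [0.0, 0.0, -1.0]]
force: [0.7, -0.3, -2.0]
opening: 0.652
grasp_force: 30.0
time_s: 20.85
position: [0.6586, 0.0509, 0.0702]
tcp_rot: [[-0.863, 0.505, 0.0], [0.505, 0.863, -0.0], [-0.0, 0.0, -1.0]]
force: [-1.8, 0.3, 3.5]
opening: 0.653
grasp_force: 30.0
```

Contact is made (+3.5 N). Release slowly and rise.

```bash
python3 -m jog '0 0 0 0 0 0 58;0 0 0 0 0 0 62;0 0 0 0 0 0 70;0 0 0 0 0 0 87;0 0 0 0 0 0 87;0 0 0 0 0 0 87'; python3 -m jog '0 0 -6 0 0 0 87;0 0 -15 0 0 0 87;0 0 -25 0 0 0 87;0 0 -40 0 0 0 87;0 0 -40 0 0 0 87;0 0 -20 0 0 0 87;0 0 0 0 0 0 87;0 0 0 0 0 0 87'
python3 - <<'E'
from look import *
e=capture("side")["color"];cv2.imwrite("pics/p8.png",cv2.resize(e[130:300,180:360],None,fx=3.3,fy=3.3)[:,:,::-1])
for n in("tin","saucer","pull","garlic","sardine_tin"):
  for q in place_of("side",n)[:1]:print(n,q)
E
```

```text
time_s: 21.6
position: [0.6585, 0.0509, 0.0695]
tcp_rot: [[-0.863, 0.505, -0.0], [0.505, 0.863, -0.0], [0.0, -0.0, -1.0]]
force: [-0.5, 0.1, -0.7]
opening: 0.981
grasp_force: 0.0
time_s: 22.6
position: [0.6578, 0.0509, 0.2151]
tcp_rot: [[-0.863, 0.505, -0.001], [0.505, 0.863, 0.0], [0.001, -0.001, -1.0]]
force: [-0.7, 0.5, -1.3]
opening: 1.001
grasp_force: 0.0
tin {'at': [0.6599, 0.0547, 0.0261], 'conf': 0.71}
saucer {'at': [0.6563, 0.0492, 0.0206], 'conf': 0.93}
pull {'at': [0.4762, -0.2206, 0.0888], 'conf': 0.97}
garlic {'at': [0.6286, -0.0718, 0.0179], 'conf': 0.83}
sardine_tin {'at': [0.6145, -0.2064, 0.0203], 'conf': 0.72}
```

View pics/p8.png

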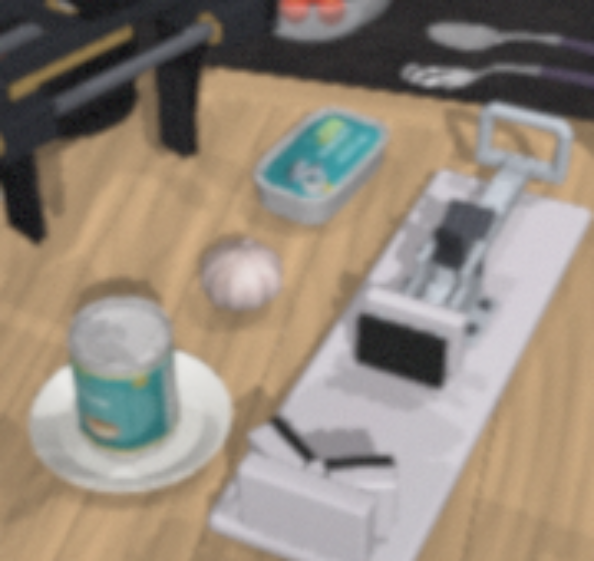

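The tin stands upright in the middle of the saucer (foot around (125,427), saucer centre about (131,420)). The bar is out, the pawl is back, and the garlic and sardine tin are in place.

```bash
python3 -c "
from rig import *
print(hand_in())"
```

```text
the job is handed in; nothing more can be done
None
```

I handed the job in at about 23 s of the 54 s. In the last picture the tin stands upright near the middle of the saucer, the clamp is open with the pawl lying back, and the sardine tin and garlic are where they were; the hand-in call gave no verdict.

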